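# Lay out the gearbox kit on its engraved tiles

### The arm

A 6-joint arm with a two-finger parallel gripper is mounted at the origin on the work surface. World frame = base frame: x ahead of the robot, y to its left, z up, the work surface at z = 0. Lengths are in m, angles in rad, forces in N, time in s.
With the tool pointing down it reaches from about 0.4 to 0.825 m from the base axis. Payload 7 kg.
Tool frame: the origin (TCP) lies on the centre line of the jaws, within the pads' length; the fingertips stand 22 mm ahead of it and the grasp point (between the pads) lies 3 mm ahead of it; z points along the fingers, y is the direction in which the jaws open and shut (so a half turn about z gives the same grasp; the last joint's range is limited). The gripper opens to 88 mm and grips with 3 to 60 N. Pads are 19 mm wide; open, the fingers measure 130 mm over their backs; the gripper's body (78 mm by 193 mm) begins 47 mm behind the grasp point.
Start: joints at [-1.046, 0.359, 0.012, 0, -1.224, -0.288], TCP at [0.158, -0.656, 0.249] pointing down, gripper open.
Joint ranges: [-3.07, 3.07], [-1.43, 2.12], [-1.02, 1.25], [-3.03, 1.67], [-3.05, -0], [-3.03, 3.03]. Speed limits (rad/s): [2.39, 2.39, 3.01, 3.14, 3.14, 3.14].

### API

Orientations are given as [roll, pitch, yaw] about the fixed x, y, z axes, in that order (R = Rz(yaw) Ry(pitch) Rx(roll)).
In Python, from station import arm gives the robot as it stands. The module is installed in compiled form; this text tells all that it offers.
- The arm moves only by the tool arm_command, never from a script. Its argument "motion" is a list of rows, each a list of 3 entries, a list of its own where there are three numbers: the shift along the tool's x, y, z in mm, then the turn, a rotation vector about the tool's x, y, z in degrees, then the opening, from 0 (shut) to 1 (fully open). In form: [[[tx, ty, tz], [wx, wy, wz], grip], ...]. A call has 1 to 20 rows; each row shifts and turns the commanded pose from where the row before left it, along the tool's axes as they then stand; what a row does not reach is not made up. A row lasts 1/12 s, in which the tool goes at most 41.7 mm and 7.16 degrees, less where a joint would pass 70% of its speed; a pose out of reach is approached as far as the arm can. A call is refused whole if a number of a shift passes 41.7 or a number of a turn 7.16, either way. A call with a gripper value outside its range is refused whole. The fingers move at their own pace and stop on an object; "newtons" is the grip in N (left out, the last holds). Time passes only in rows, so rows that do not move let the fingers close. It gives the time, the measured TCP pose, the force and the opening at its end, in the units of the state.
- arm.get_state(): the state, without advancing time (a new reading comes with each control period).
- arm.grab_frame(name): name is "scene" or "top" or "wrist"; returns the picture (400x640x3 uint8, red, green, blue); there is no depth.
- arm.camera_info(name): a dict with "fov_y" (degrees; the focal length in pixels is half the picture's height over the tangent of half this angle, whatever the lens; pixels are square), "cx", "cy" (the principal point, pixels), "view" (4x4, takes a point from world to camera coordinates); the wrist camera has in their place "tool_from_camera" (4x4, takes a point from camera to tool coordinates, whose origin is the TCP and whose axes are the flange's). Camera axes: x right, y down, z forward; pixel columns grow to the right and rows downward; lengths in m; the calibration is good to about 2 mm. A picture is of the moment at which its call begins: read the wrist's pose just before it. camera_info takes no time and is no camera call.
- arm.job_done(): hands the job in, once; it reports no verdict.
The state is a dict: "t": time; "q": joint angles; "qd": joint speeds; "joint_efforts": joint torques, N m; "eef_pos": TCP position; "ee_rot": TCP orientation; "force": force on the tool from outside, world axes, zero at the start; "moment": the same for the moment, N m; "width": finger opening in m.
Only numpy, scipy, OpenCV 4.12 (cv2) and the standard library are available. Lean on these libraries where they do the work, as an engineer would, in place of code of your own. Each camera call takes 0.05 s, during which the arm holds its last target. There are 200 camera calls.

### The job

Lay out the kit for the next gearbox: put each of the four loose parts (the large gear, the small gear, the stepper motor and the bearing block) on the round plywood tile engraved with its own silhouette, centred on the silhouette, with the motor and the bearing block turned to line up with theirs. Keep them upright as they stand now, and set each down gently instead of dropping it or knocking it about.

Things in the scene. Friction and masses are not known exactly. Their poses are not given: they have to be found in the camera images.
- large_gear: the larger white printed nylon spur gear with 24 teeth, lying flat, hub upward: toothed disc 64 mm outside diameter and 12 mm thick, with a plain coaxial hub 24 mm in diameter standing on top of it, 20 mm tall (from 12 to 32 mm above the underside). About 60 g, varying by a third. Loose on the bench at the start. Origin: centre of its underside; z up, along the gear's axis.
- small_gear: the smaller white printed nylon spur gear with 15 teeth, lying flat, hub upward: toothed disc 40 mm outside diameter and 12 mm thick, with a plain coaxial hub 20 mm in diameter standing on top of it, 20 mm tall (from 12 to 32 mm above the underside). About 30 g, varying by a third. Loose on the bench at the start. Origin: centre of its underside; z up, along the gear's axis.
- motor: stepper motor standing shaft-up: square body 42 x 42 mm, 34 mm tall, black with aluminium end caps; on top a round boss 22 mm across, 2 mm high, and a steel shaft of 5 mm diameter to 54 mm above the underside. About 260 g, varying by a third. Loose on the bench at the start. Origin: centre of its underside; x and y square to the side faces, z up.
- bearing_block: grey pillow-block bearing housing standing on its foot: foot 72 mm (x) by 24 mm (y), 10 mm tall, under a housing 40 mm long (x) and 22 mm thick (y) with a rounded top, 46 mm tall in all, a bearing showing on both flat faces (axis along y). About 200 g, varying by a third. Loose on the bench at the start. Origin: centre of its underside; x along the foot's length, z up.
- large_gear_tile: round light plywood tile, 104 mm diameter, 6 mm thick, fixed to the bench, engraved in dark brown, actual size, with the silhouette of the larger gear (a toothed disc 64 mm across). Origin: centre of its underside, straight below the silhouette's centre; its top face is at z = +6 mm. z up; x has no meaning here, the gear may lie at any angle.
- small_gear_tile: round light plywood tile, 104 mm diameter, 6 mm thick, fixed to the bench, engraved in dark brown, actual size, with the silhouette of the smaller gear (a toothed disc 40 mm across). Origin: centre of its underside, straight below the silhouette's centre; its top face is at z = +6 mm. z up; x has no meaning here, the gear may lie at any angle.
- motor_tile: round light plywood tile, 104 mm diameter, 6 mm thick, fixed to the bench, engraved in dark brown, actual size, with the silhouette of the motor (a square of 44 mm). Origin: centre of its underside, straight below the silhouette's centre; its top face is at z = +6 mm. z up; x and y are square to the square's sides.
- block_tile: round light plywood tile, 104 mm diameter, 6 mm thick, fixed to the bench, engraved in dark brown, actual size, with the silhouette of the bearing block (a rectangle of 74 x 26 mm). Origin: centre of its underside, straight below the silhouette's centre; its top face is at z = +6 mm. z up; x runs along the rectangle's length.
There are look-alikes about, which are no part of the job. Leave any purple or yellow look-alike of the motor alone.

How it is judged:
At the end, for the whole second after the job is handed in: Each part stands upright (0.1 rad) on its own tile, centre within 12 mm of the silhouette's; the motor's sides within 15 degrees of the square's (any quarter turn), the block's length within 15 degrees of the rectangle's (either way round); all released and at rest (horizontal distance between large_gear and large_gear_tile below 0.012 m and z of large_gear in the frame of large_gear_tile between 0.003 and 0.01 m and angle between each of large_gear, small_gear, motor, bearing_block's own z axis and vertical below 0.1 rad and linear speed of each of large_gear, small_gear, motor, bearing_block below 0.02 m/s and angular speed of each of large_gear, small_gear, motor, bearing_block below 0.2 rad/s and contact force between the fingers and large_gear below 0.05 N and horizontal distance between small_gear and small_gear_tile below 0.012 m and z of small_gear in the frame of small_gear_tile between 0.003 and 0.01 m and contact force between the fingers and small_gear below 0.05 N and horizontal distance between motor and motor_tile below 0.012 m and z of motor in the frame of motor_tile between 0.003 and 0.01 m and contact force between the fingers and motor below 0.05 N and horizontal distance between bearing_block and block_tile below 0.012 m and z of bearing_block in the frame of block_tile between 0.003 and 0.01 m and contact force between the fingers and bearing_block below 0.05 N and (angle between the x axis of motor and the x axis of motor_tile, either way round below 0.26 rad or angle between the x axis of motor and the y axis of motor_tile, either way round below 0.26 rad) and angle between the x axis of bearing_block and the x axis of block_tile, either way round below 0.26 rad); the robot touches nothing.
It fails at once if the large gear is dropped from more than about 20 mm, thrown or knocked away (untouched by the fingers and faster than 0.6 m/s) (contact force between the fingers and large_gear below 0.05 N and linear speed of large_gear above 0.6 m/s).
It fails at once if the small gear is dropped from more than about 20 mm, thrown or knocked away (untouched by the fingers and faster than 0.6 m/s) (contact force between the fingers and small_gear below 0.05 N and linear speed of small_gear above 0.6 m/s).
It fails at once if the motor is dropped from more than about 20 mm, thrown or knocked away (untouched by the fingers and faster than 0.6 m/s) (contact force between the fingers and motor below 0.05 N and linear speed of motor above 0.6 m/s).
It fails at once if the bearing block is dropped from more than about 20 mm, thrown or knocked away (untouched by the fingers and faster than 0.6 m/s) (contact force between the fingers and bearing_block below 0.05 N and linear speed of bearing_block above 0.6 m/s).
It also fails if it takes over 99 s, if anything falls off the work surface, if the arm or the gripper's body presses on something with over 40 N, if the wrist force passes 120 N, or if a joint passes its speed limit or range.

## Working session

There is one attempt and no reset: what is moved stays moved. The work goes in short steps, Python scripts to look and compute and a tool call to move; the robot and the scene stay as the last step left them, time stands still between calls to the robot, and variables do not carry over. Pictures are saved under pics/ and viewed, on a budget of 14 in all, crops included, one or two more only if the job needs it, and the job is handed in when it is done.

Besides the shell and the picture viewer there is one more tool, called after ">>>" by a JSON object that holds its "fn" and its "kwargs", one argument or row to a line. arm_command: Moves the arm, as the interface text tells. Its arguments: {"type":"object","properties":{"motion":{"type":"array","items":{"type":"array"}},"newtons":{"type":"number"}},"required":["motion"]}

```bash
mkdir -p pics; python3 - <<'E'
from station import arm
import cv2,numpy as np
np.set_printoptions(precision=4,suppress=True)
print(arm.get_state())
for n in("top","scene","wrist"):
    print(n,arm.camera_info(n)); cv2.imwrite(f"pics/{n}0.png",arm.grab_frame(n)[:,:,::-1])
E
```

```text
{'t': 0.0, 'q': array([-1.0459,  0.3594,  0.011 , -0.0003, -1.2241, -0.2881]), 'qd': array([ 0.0008, -0.0002,  0.0008,  0.0019, -0.0006, -0.0017]), 'joint_efforts': array([ -0.0001, -58.2723,  29.3048,   6.997 ,   0.0069,  -0.0002]), 'eef_pos': array([ 0.1582, -0.6557,  0.2476]), 'ee_rot': array([ 3.1399, -0.0002, -2.9049]), 'force': array([ 0.6016,  0.539 , -0.3752]), 'moment': array([ 0.0307, -0.0527, -0.0274]), 'width': 0.08813795966879644}
top {'fov_y': 54.039561524632525, 'cx': 323.18675176330214, 'cy': 197.02193813015475, 'view': array([[ 0.0294, -0.9995,  0.0126, -0.0223],
       [-0.9987, -0.0299, -0.0406,  0.4766],
       [ 0.0409, -0.0114, -0.9991,  0.9884],
       [ 0.    ,  0.    ,  0.    ,  1.    ]])}
scene {'fov_y': 54.2118855875831, 'cx': 318.23618767162134, 'cy': 205.28893672696228, 'view': array([[-0.6642,  0.7475,  0.0137,  0.3251],
       [ 0.4725,  0.4338, -0.7672, -0.1681],
       [-0.5793, -0.5031, -0.6413,  1.3928],
       [ 0.    ,  0.    ,  0.    ,  1.    ]])}
wrist {'fov_y': 61.21457143579019, 'cx': 323.7482845906418, 'cy': 198.39812725968432, 'tool_from_camera': array([[ 0.    , -0.958 , -0.2867,  0.0778],
       [ 1.    ,  0.    , -0.0001, -0.0004],
       [ 0.0001, -0.2867,  0.958 , -0.136 ],
       [ 0.    ,  0.    ,  0.    ,  1.    ]])}
```

View pics/top0.png

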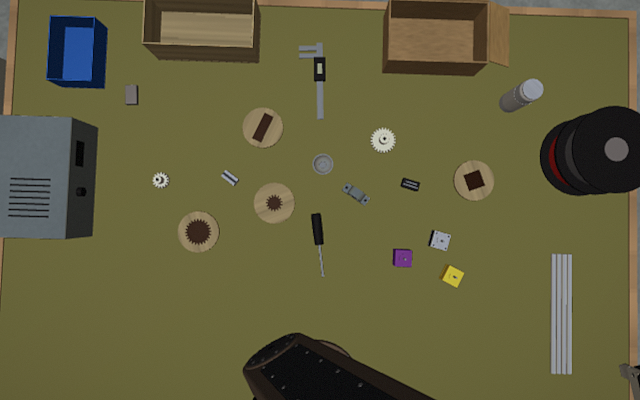

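View pics/scene0.png

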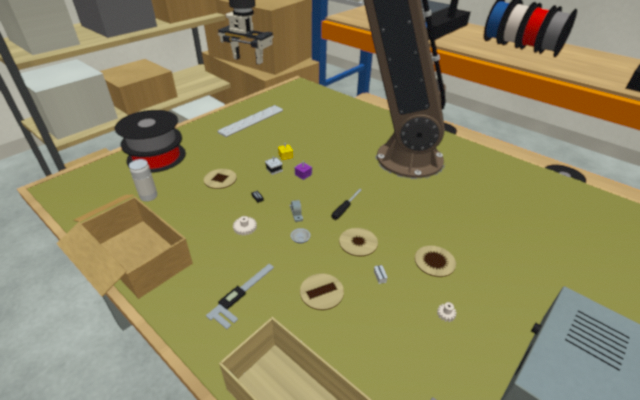

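The top view shows:
- **Tiles:** block at (263,128), small gear at (274,202), large gear at (198,232) and motor at (474,180).
- **Parts:** large gear (383,140), small gear (160,180), block (356,193) and motor (440,240). The purple and yellow decoys are nearby.

Next I'll measure these from the top image.

```bash
cat > h.py <<'E'
from station import arm
import cv2,numpy as np
from scipy.spatial.transform import Rotation as R
np.set_printoptions(precision=4,suppress=True)
def tool():
    s=arm.get_state();T=np.eye(4);T[:3,:3]=R.from_euler('xyz',s['ee_rot']).as_matrix();T[:3,3]=s['eef_pos'];return T
def cam(n):
    c=arm.camera_info(n);f=200/np.tan(np.radians(c['fov_y']/2))
    C=tool()@np.array(c['tool_from_camera']) if n=='wrist' else np.linalg.inv(c['view'])
    return f,c['cx'],c['cy'],C
def cast(c,uv,z):
    f,cx,cy,C=c;uv=np.atleast_2d(uv).astype(float)
    d=np.c_[(uv[:,0]-cx)/f,(uv[:,1]-cy)/f,np.ones(len(uv))]@C[:3,:3].T
    return C[:3,3]+d*((z-C[2,3])/d[:,2])[:,None]
def blob(c,mask,near,z,r=None):
    """centre of the blob nearest pixel 'near', world; min-area-rect long-side yaw (deg) and side lengths (mm), enclosing circle"""
    cs,_=cv2.findContours(mask.astype(np.uint8),cv2.RETR_EXTERNAL,cv2.CHAIN_APPROX_NONE)
    cs=[k for k in cs if cv2.contourArea(k)>15]
    k=min(cs,key=lambda k:-cv2.pointPolygonTest(k,tuple(map(float,near)),True))
    p=cast(c,k[:,0,:],z)[:,:2]*1000
    m=cv2.moments(k);cen=cast(c,[m['m10']/m['m00'],m['m01']/m['m00']],z)[0,:2]*1000
    q=cv2.boxPoints(cv2.minAreaRect(p.astype(np.float32)));e=[q[1]-q[0],q[2]-q[1]];e.sort(key=lambda v:-np.hypot(*v))
    cc,rr=cv2.minEnclosingCircle(p.astype(np.float32))
    return dict(cen=cen.round(1),rect=q.mean(0).round(1),sides=[round(float(np.hypot(*v)),1) for v in e],yaw=round(float(np.degrees(np.arctan2(e[0][1],e[0][0]))),1),circ=np.round(cc,1),r=round(rr,1))
E
python3 - <<'E'
from h import *
im=cv2.imread('pics/top0.png');c=cam('top')
hsv=cv2.cvtColor(im,cv2.COLOR_BGR2HSV)
for p in [(263,128),(274,202),(198,232),(474,180),(383,140),(390,134),(160,187),(440,236),(350,188),(356,194),(300,250)]: print(p,hsv[p[1],p[0]],end=';')
print()
H,S,V=[hsv[:,:,i].astype(int) for i in range(3)]
dark=V<85
for n,p in dict(block_tile=(263,128),sg_tile=(274,202),lg_tile=(198,232),motor_tile=(474,180)).items(): print(n,blob(c,dark,p,.006))
print('lg',blob(c,(V>110)&(S<70),(383,140),.012)); print('sg',blob(c,(V>110)&(S<70),(160,180),.012))
print('motor',blob(c,S<70,(440,240),.034)); print('block',blob(c,S<90,(356,194),.02))
cv2.imwrite('pics/crop0.png',np.hstack([cv2.resize(im[y-30:y+30,x-30:x+30],(200,200)) for x,y in((383,140),(160,180),(440,240),(356,194))]))
E
```

```text
(263, 128) [ 10 127  54];(274, 202) [ 11 113  61];(198, 232) [ 11 130  53];(474, 180) [ 10 155  41];(383, 140) [ 32  20 193];(390, 134) [ 32  21 199];(160, 187) [19 32 89];(440, 236) [114  22 166];(350, 188) [98 24 85];(356, 194) [101  33 108];(300, 250) [ 28 111 108];
block_tile {'cen': array([651.8, 153.1]), 'rect': array([651.8, 152.6], dtype=float32), 'sides': [71.8, 24.1], 'yaw': -24.3, 'circ': array([652.5, 154.2]), 'r': 37.0}
sg_tile {'cen': array([458.9, 117.4]), 'rect': array([459., 117.], dtype=float32), 'sides': [37.0, 35.5], 'yaw': -69.8, 'circ': array([459.9, 117.6]), 'r': 19.5}
lg_tile {'cen': array([380.5, 307.7]), 'rect': array([379.9, 306.7], dtype=float32), 'sides': [61.8, 58.9], 'yaw': 73.3, 'circ': array([380.4, 307.1]), 'r': 31.7}
motor_tile {'cen': array([ 532.8, -394. ]), 'rect': array([ 532.7, -393.9], dtype=float32), 'sides': [43.1, 42.9], 'yaw': -69.1, 'circ': array([ 532.3, -394.5]), 'r': 28.7}
lg {'cen': array([ 628. , -156.3]), 'rect': array([ 627.5, -155.6], dtype=float32), 'sides': [65.6, 62.9], 'yaw': 73.3, 'circ': array([ 628.1, -156.1]), 'r': 33.2}
sg {'cen': array([508.3, 406.4]), 'rect': array([508. , 405.5], dtype=float32), 'sides': [39.2, 39.2], 'yaw': 74.3, 'circ': array([507.9, 406.7]), 'r': 21.4}
motor {'cen': array([ 377.9, -298.8]), 'rect': array([ 378.3, -298.4], dtype=float32), 'sides': [50.1, 43.0], 'yaw': 75.8, 'circ': array([ 378.9, -298.5]), 'r': 30.7}
block {'cen': array([488.3, -89.5]), 'rect': array([489. , -89.6], dtype=float32), 'sides': [72.8, 28.3], 'yaw': 57.0, 'circ': array([488. , -89.3]), 'r': 37.6}
```

View pics/crop0.png

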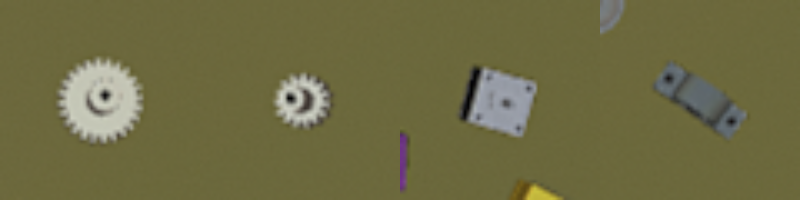

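The crops confirm the poses. The white motor cap shows its black side on the left, so its mask needs a tweak. I'll move above the motor first.

```bash
cat >> h.py <<'E'
def plan(x,y,z,yaw):
    s=arm.get_state();T=tool();d=T[:3,:3].T@(np.array([x,y,z])-T[:3,3]*1000)
    cur=np.degrees(np.arctan2(T[1,0],T[0,0]))
    w=(cur-yaw+180)%360-180
    print('t',round(s['t'],2),'pos',T[:3,3]*1000,'yaw',cur.round(1),'q6',s['q'][5].round(2),'tilt',(np.degrees(np.arccos(-T[2,2]))).round(2),'width',round(s['width']*1000,1),'| shift',d.round(1),'norm',np.linalg.norm(d).round(),'turn z',w.round(1))
E
python3 - <<'E'
from h import *
im=cv2.imread('pics/top0.png');c=cam('top')
hsv=cv2.cvtColor(im,cv2.COLOR_BGR2HSV);V=hsv[:,:,2].astype(int);S=hsv[:,:,1].astype(int)
print('motor',blob(c,(S<70)&(V>100),(440,240),.034))
plan(376,-302,170,-194)
E
```

```text
motor {'cen': array([ 377.4, -301.7]), 'rect': array([ 377.5, -301.8], dtype=float32), 'sides': [43.3, 43.0], 'yaw': -15.0, 'circ': array([ 378. , -300.9]), 'r': 29.1}
t 0.15 pos [ 158.2472 -655.8512  247.8283] yaw -166.4 q6 -0.29 tilt 0.07 width 87.7 | shift [-294.7  292.8   78.2] norm 423.0 turn z 27.6
```

>>> {"fn": "arm_command", "kwargs": {
  "motion": [
    [[-21,21,5.5],[0,0,0],1],
    [[-21,21,5.5],[0,0,0],1],
    [[-21,21,5.5],[0,0,0],1],
    [[-21,21,5.5],[0,0,0],1],
    [[-21,21,5.5],[0,0,0],1],
    [[-21,21,5.5],[0,0,0],1],
    [[-21,21,5.5],[0,0,0],1],
    [[-21,21,5.5],[0,0,0],1],
    [[-21,21,5.5],[0,0,0],1],
    [[-21,21,5.5],[0,0,0],1],
    [[-21,21,5.5],[0,0,0],1],
    [[-21,21,5.5],[0,0,0],1],
    [[-21,21,5.5],[0,0,0],1],
    [[-21,21,5.5],[0,0,0],1],
    [[0,0,0],[0,0,7],0.75],
    [[0,0,0],[0,0,7],0.75],
    [[0,0,0],[0,0,7],0.75],
    [[0,0,0],[0,0,7],0.75],
    [[0,0,0],[0,0,0],0.75],
    [[0,0,0],[0,0,0],0.75]
  ],
  "newtons": 25
}}

```text
t: 1.82
eef_pos: [0.3751, -0.3013, 0.1715]
ee_rot: [3.142, -0.0, 2.894]
force: [0.6, -0.0, 0.4]
width: 0.0658
```

```bash
python3 - <<'E'
from h import *
c=cam('wrist');im=arm.grab_frame('wrist')[:,:,::-1].copy();cv2.imwrite('pics/w1.png',im)
plan(377.4,-301.7,30,-195)
E
```

```text
t 1.87 pos [ 375.0564 -301.3765  171.4987] yaw 165.8 q6 -1.55 tilt 0.01 width 66.0 | shift [ -2.4   0.3 141.5] norm 142.0 turn z 0.8
```

View pics/w1.png

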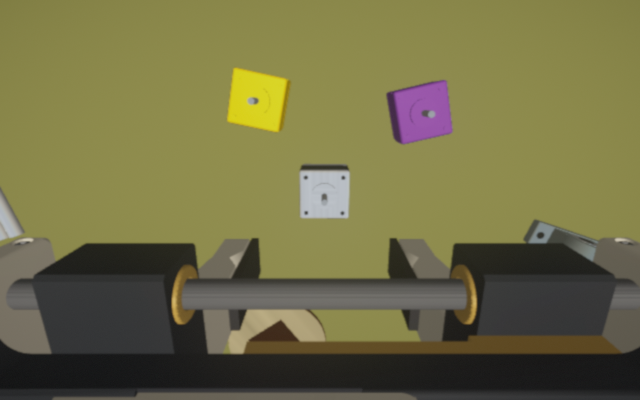

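The motor is square to the jaws at (325,194), between the fingers. I'll cast it to confirm.

```bash
python3 - <<'E'
from h import *
c=cam('wrist');im=cv2.imread('pics/w1.png')
hsv=cv2.cvtColor(im,cv2.COLOR_BGR2HSV);V=hsv[:,:,2].astype(int);S=hsv[:,:,1].astype(int)
b=blob(c,(S<70)&(V>100),(325,205),.034);print(b)
plan(*b['rect'],30,-195)
E
```

```text
{'cen': array([ 375.2, -301.7]), 'rect': array([ 375.7, -301.9], dtype=float32), 'sides': [42.7, 42.0], 'yaw': 75.8, 'circ': array([ 375.8, -301.8]), 'r': 28.8}
t 1.87 pos [ 375.0564 -301.3765  171.4987] yaw 165.8 q6 -1.55 tilt 0.01 width 66.0 | shift [ -0.8  -0.4 141.5] norm 142.0 turn z 0.8
```

>>> {"fn": "arm_command", "kwargs": {
  "motion": [
    [[-1,0,30],[0,0,0],0.75],
    [[0,0,30],[0,0,0],0.75],
    [[0,0,30],[0,0,0],0.75],
    [[0,0,25],[0,0,0],0.75],
    [[0,0,16],[0,0,0],0.75],
    [[0,0,10],[0,0,0],0.75],
    [[0,0,0],[0,0,0],0.75],
    [[0,0,0],[0,0,0],0.3],
    [[0,0,0],[0,0,0],0.3],
    [[0,0,0],[0,0,0],0.3],
    [[0,0,0],[0,0,0],0.3],
    [[0,0,0],[0,0,0],0.3],
    [[0,0,0],[0,0,0],0.3],
    [[0,0,-10],[0,0,0],0.3],
    [[0,0,-20],[0,0,0],0.3],
    [[0,0,-25],[0,0,0],0.3],
    [[0,0,-25],[0,0,0],0.3],
    [[0,0,-20],[0,0,0],0.3],
    [[0,0,0],[0,0,0],0.3]
  ],
  "newtons": 30
}}

```text
t: 3.45
eef_pos: [0.378, -0.3024, 0.1345]
ee_rot: [-3.141, 0.006, 2.891]
force: [0.2, 0.2, -1.9]
width: 0.0415
```

```bash
python3 - <<'E'
from h import *
for y in(-159.1,110.9,-69.1,20.9):plan(532.8,-394,130,y)
E
```

```text
t 3.45 pos [ 378.0194 -302.4416  134.4998] yaw 165.6 q6 -1.56 tilt 0.37 width 41.5 | shift [-172.6  -50.2    5.6] norm 180.0 turn z -35.3
t 3.45 pos [ 378.0194 -302.4416  134.4998] yaw 165.6 q6 -1.56 tilt 0.37 width 41.5 | shift [-172.6  -50.2    5.6] norm 180.0 turn z 54.7
t 3.45 pos [ 378.0194 -302.4416  134.4998] yaw 165.6 q6 -1.56 tilt 0.37 width 41.5 | shift [-172.6  -50.2    5.6] norm 180.0 turn z -125.3
t 3.45 pos [ 378.0194 -302.4416  134.4998] yaw 165.6 q6 -1.56 tilt 0.37 width 41.5 | shift [-172.6  -50.2    5.6] norm 180.0 turn z 144.7
```

>>> {"fn": "arm_command", "kwargs": {
  "motion": [
    [[-10,-3,0],[0,0,0],0.3],
    [[-20,-6,0],[0,0,0],0.3],
    [[-24,-7,0],[0,0,0],0.3],
    [[-24,-7,0],[0,0,0],0.3],
    [[-24,-7,0],[0,0,0],0.3],
    [[-24,-7,0],[0,0,0],0.3],
    [[-22,-6,0],[0,0,0],0.3],
    [[-16,-5,0],[0,0,0],0.3],
    [[-9,-3,0],[0,0,0],0.3],
    [[0,0,0],[0,0,-5],0.3],
    [[0,0,0],[0,0,-7],0.3],
    [[0,0,0],[0,0,-7],0.3],
    [[0,0,0],[0,0,-7],0.3],
    [[0,0,0],[0,0,-6],0.3],
    [[0,0,0],[0,0,-3],0.3],
    [[0,0,20],[0,0,0],0.3],
    [[0,0,20],[0,0,0],0.3],
    [[0,0,10],[0,0,0],0.3],
    [[0,0,0],[0,0,0],0.3],
    [[0,0,0],[0,0,0],0.3]
  ]
}}

```text
t: 5.12
eef_pos: [0.5304, -0.394, 0.0796]
ee_rot: [3.14, -0.002, -2.783]
force: [-0.1, -0.1, -1.7]
width: 0.0419
```

```bash
python3 - <<'E'
from h import *
plan(532.8,-394,36,-159.1)
c=cam('top');im=arm.grab_frame('top')[:,:,::-1];cv2.imwrite('pics/t1.png',im)
im=arm.grab_frame('wrist')[:,:,::-1];cv2.imwrite('pics/w2.png',im)
E
```

```text
t 5.12 pos [ 530.3893 -394.0368   79.6102] yaw -159.4 q6 -0.87 tilt 0.13 width 41.9 | shift [-2.4 -0.9 43.6] norm 44.0 turn z -0.3
```

View pics/w2.png

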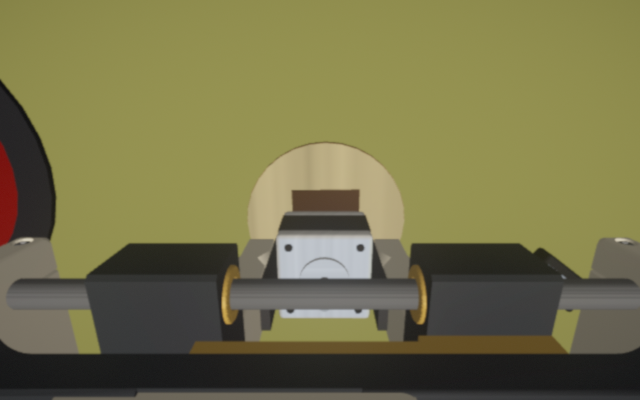

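Aligned with the engraving. Lowering now.

>>> {"fn": "arm_command", "kwargs": {
  "motion": [
    [[-2,-1,16],[0,0,0],0.3],
    [[0,0,14],[0,0,0],0.3],
    [[0,0,6],[0,0,0],0.3],
    [[0,0,2],[0,0,0],0.3],
    [[0,0,0],[0,0,0],0.3]
  ]
}}

```text
t: 5.63
eef_pos: [0.5333, -0.3945, 0.0429]
ee_rot: [-3.141, -0.0, -2.782]
force: [-0.5, 0.5, -2.6]
width: 0.0418
```

```bash
python3 - <<'E'
from h import *
plan(532.8,-394,36,-159.1);print(arm.get_state()['force'])
E
```

```text
t 5.63 pos [ 533.3281 -394.4935   42.9164] yaw -159.4 q6 -0.87 tilt 0.01 width 41.8 | shift [0.3 0.6 6.9] norm 7.0 turn z -0.3
[-0.4685  0.5347 -2.6174]
```

>>> {"fn": "arm_command", "kwargs": {
  "motion": [
    [[0,0,1.5],[0,0,0],0.3],
    [[0,0,1],[0,0,0],0.3],
    [[0,0,1],[0,0,0],0.3],
    [[0,0,0],[0,0,0],0.3]
  ]
}}

```text
t: 5.97
eef_pos: [0.5333, -0.3944, 0.0394]
ee_rot: [-3.141, 0.0, -2.783]
force: [0.4, -0.2, -2.1]
width: 0.0416
```

>>> {"fn": "arm_command", "kwargs": {
  "motion": [
    [[0,0,1],[0,0,0],0.3],
    [[0,0,1],[0,0,0],0.3],
    [[0,0,0],[0,0,0],0.3]
  ]
}}

```text
t: 6.22
eef_pos: [0.5333, -0.3944, 0.0375]
ee_rot: [-3.141, 0.0, -2.782]
force: [0.0, 1.4, 1.1]
width: 0.0417
```

Touchdown: the force went from −2.1 to +1.1 N. I'll release and rise.

>>> {"fn": "arm_command", "kwargs": {
  "motion": [
    [[0,0,0.5],[0,0,0],0.3],
    [[0,0,0],[0,0,0],0.6],
    [[0,0,0],[0,0,0],0.75],
    [[0,0,0],[0,0,0],0.75],
    [[0,0,0],[0,0,0],0.75],
    [[0,0,0],[0,0,0],0.75],
    [[0,0,-10],[0,0,0],0.75],
    [[0,0,-25],[0,0,0],0.75],
    [[0,0,-30],[0,0,0],0.75],
    [[0,0,-30],[0,0,0],0.75],
    [[0,0,-25],[0,0,0],0.75],
    [[0,0,-15],[0,0,0],0.75],
    [[0,0,0],[0,0,0],0.75]
  ]
}}

```text
t: 7.3
eef_pos: [0.535, -0.3955, 0.1772]
ee_rot: [-3.136, 0.005, -2.782]
force: [0.7, -0.1, 1.1]
width: 0.066
```

```bash
python3 - <<'E'
from h import *
plan(628,-156,165,-159.1)
c=cam('wrist');im=arm.grab_frame('wrist')[:,:,::-1];cv2.imwrite('pics/w3.png',im)
hsv=cv2.cvtColor(im,cv2.COLOR_BGR2HSV);V=hsv[:,:,2].astype(int);S=hsv[:,:,1].astype(int)
print(blob(c,(S<70)&(V>100),(325,205),.04))
E
```

```text
t 7.3 pos [ 535.0119 -395.5349  177.1742] yaw -159.4 q6 -0.87 tilt 0.43 width 66.0 | shift [-171.3  191.6   11.9] norm 257.0 turn z -0.3
{'cen': array([ 532.1, -395.2]), 'rect': array([ 532.6, -394.9], dtype=float32), 'sides': [43.5, 43.4], 'yaw': -70.1, 'circ': array([ 532.2, -394.9]), 'r': 29.3}
```

The motor is within about 1 mm of its tile's centre. Next is the large gear.

>>> {"fn": "arm_command", "kwargs": {
  "motion": [
    [[-12,14,0],[0,0,0],0.6],
    [[-20,22,1],[0,0,0],0.6],
    [[-22,25,1],[0,0,0],0.6],
    [[-22,25,1],[0,0,0],0.6],
    [[-22,25,1],[0,0,0],0.6],
    [[-22,25,1],[0,0,0],0.6],
    [[-20,22,1],[0,0,0],0.6],
    [[-18,20,1],[0,0,0],0.6],
    [[-13,14,0],[0,0,0],0.6],
    [[0,0,0],[0,0,0],0.6],
    [[0,0,0],[0,0,0],0.6]
  ]
}}

```text
t: 8.27
eef_pos: [0.6257, -0.1534, 0.1638]
ee_rot: [3.141, -0.001, -2.781]
force: [-0.2, 1.0, 0.0]
width: 0.0525
```

```bash
python3 - <<'E'
from h import *
c=cam('wrist');im=arm.grab_frame('wrist')[:,:,::-1].copy()
hsv=cv2.cvtColor(im,cv2.COLOR_BGR2HSV);V=hsv[:,:,2].astype(int);S=hsv[:,:,1].astype(int)
b=blob(c,(S<50)&(V>120),(325,205),.012);print(b)
plan(*b['circ'],36,-159.4)
cv2.imwrite('pics/w4.png',im)
E
```

```text
{'cen': array([ 626. , -156.5]), 'rect': array([ 627. , -156.1], dtype=float32), 'sides': [64.3, 63.7], 'yaw': -16.9, 'circ': array([ 626.9, -156.2]), 'r': 32.6}
t 8.32 pos [ 625.3968 -154.2339  163.9221] yaw -159.4 q6 -1.27 tilt 0.08 width 52.7 | shift [ -0.9  -2.4 127.9] norm 128.0 turn z 0.0
```

View pics/w4.png

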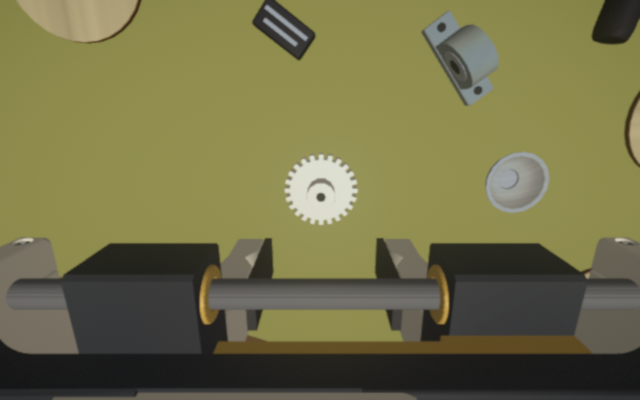

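The gear is at (321,189), with clear space for the fingers around it. I'll take it by the hub.

>>> {"fn": "arm_command", "kwargs": {
  "motion": [
    [[-1,-2,20],[0,0,0],0.6],
    [[0,0,30],[0,0,0],0.6],
    [[0,0,30],[0,0,0],0.6],
    [[0,0,25],[0,0,0],0.6],
    [[0,0,15],[0,0,0],0.6],
    [[0,0,6],[0,0,0],0.6],
    [[0,0,0],[0,0,0],0.6],
    [[0,0,0],[0,0,0],0.1],
    [[0,0,0],[0,0,0],0.1],
    [[0,0,0],[0,0,0],0.1],
    [[0,0,0],[0,0,0],0.1],
    [[0,0,0],[0,0,0],0.1],
    [[0,0,0],[0,0,0],0.1],
    [[0,0,0],[0,0,0],0.1]
  ],
  "newtons": 15
}}

```text
t: 9.48
eef_pos: [0.6279, -0.156, 0.0394]
ee_rot: [-3.141, 0.001, -2.782]
force: [-1.0, 1.8, 5.9]
width: 0.0232
```

>>> {"fn": "arm_command", "kwargs": {
  "motion": [
    [[0,0,-10],[0,0,0],0.1],
    [[0,0,-20],[0,0,0],0.1],
    [[0,0,-25],[0,0,0],0.1],
    [[0,0,-25],[0,0,0],0.1],
    [[0,0,-20],[0,0,0],0.1],
    [[0,0,0],[0,0,0],0.1]
  ]
}}

```text
t: 9.98
eef_pos: [0.6299, -0.1563, 0.1441]
ee_rot: [-3.138, 0.007, -2.782]
force: [0.4, 0.2, 0.2]
width: 0.0233
```

```bash
python3 - <<'E'
from h import *
plan(380.5,307.5,136,-159.4);print(arm.get_state()['q'])
E
```

```text
t 9.98 pos [ 629.9013 -156.3347  144.0754] yaw -159.4 q6 -1.27 tilt 0.42 width 23.3 | shift [ 70.1 522.    5.9] norm 527.0 turn z 0.0
[ 0.0574  0.3921 -0.19    0.0015 -0.9815 -1.2692]
```

>>> {"fn": "arm_command", "kwargs": {
  "motion": [
    [[2,13,0],[0,0,0],0.1],
    [[3,25,0],[0,0,0],0.1],
    [[4,31,0],[0,0,0],0.1],
    [[4,31,0],[0,0,0],0.1],
    [[4,31,0],[0,0,0],0.1],
    [[4,31,0],[0,0,0],0.1],
    [[4,31,0],[0,0,0],0.1],
    [[4,31,0],[0,0,0],0.1],
    [[4,31,0],[0,0,0],0.1],
    [[4,31,0],[0,0,0],0.1],
    [[4,31,0],[0,0,0],0.1],
    [[4,31,0],[0,0,0],0.1],
    [[4,31,0],[0,0,0],0.1],
    [[4,31,0],[0,0,0],0.1],
    [[4,31,0],[0,0,0],0.1],
    [[5,31,0],[0,0,0],0.1],
    [[4,25,0],[0,0,0],0.1],
    [[3,15,0],[0,0,0],0.1],
    [[1,10,0],[0,0,0],0.1],
    [[0,0,0],[0,0,0],0.1]
  ]
}}

```text
t: 11.65
eef_pos: [0.3775, 0.3093, 0.1383]
ee_rot: [-3.141, -0.0, -2.781]
force: [0.4, -0.4, -0.5]
width: 0.0232
```

```bash
python3 - <<'E'
from h import *
plan(380.5,307.5,45,-159.4);print(arm.get_state()['force'])
im=arm.grab_frame('wrist')[:,:,::-1];cv2.imwrite('pics/w5.png',im)
E
```

```text
t 11.65 pos [377.5199 309.2527 138.3386] yaw -159.3 q6 -2.3 tilt 0.02 width 23.2 | shift [-2.2 -2.7 93.3] norm 93.0 turn z 0.1
[ 0.3622 -0.4226 -0.5492]
```

View pics/w5.png

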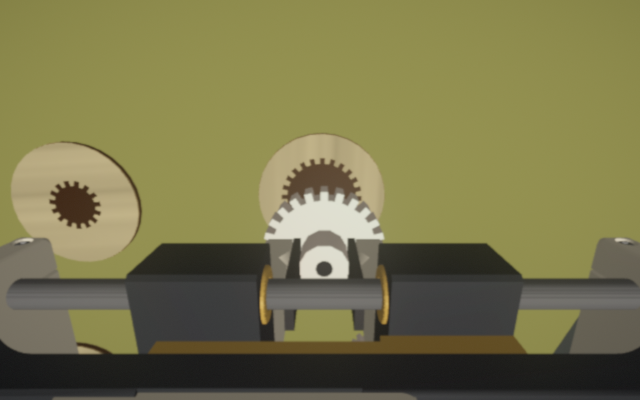

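The gear is held level over its tile. I'll lower it to just above.

>>> {"fn": "arm_command", "kwargs": {
  "motion": [
    [[-2,-3,12],[0,0,0],0.1],
    [[0,0,22],[0,0,0],0.1],
    [[0,0,24],[0,0,0],0.1],
    [[0,0,18],[0,0,0],0.1],
    [[0,0,10],[0,0,0],0.1],
    [[0,0,3],[0,0,0],0.1],
    [[0,0,0],[0,0,0],0.1]
  ]
}}

```text
t: 12.28
eef_pos: [0.3815, 0.3046, 0.0488]
ee_rot: [-3.14, -0.002, -2.784]
force: [-0.2, 0.0, -1.7]
width: 0.0231
```

>>> {"fn": "arm_command", "kwargs": {
  "motion": [
    [[0,0,1.5],[0,0,0],0.1],
    [[0,0,1],[0,0,0],0.1],
    [[0,0,0],[0,0,0],0.1]
  ]
}}

```text
t: 12.53
eef_pos: [0.3817, 0.3062, 0.0477]
ee_rot: [3.141, 0.001, -2.783]
force: [0.1, 0.4, -1.4]
width: 0.0232
```

>>> {"fn": "arm_command", "kwargs": {
  "motion": [
    [[0,0,1],[0,0,0],0.1],
    [[0,0,1],[0,0,0],0.1],
    [[0,0,0],[0,0,0],0.1]
  ]
}}

```text
t: 12.78
eef_pos: [0.3816, 0.3062, 0.0454]
ee_rot: [3.141, 0.001, -2.782]
force: [0.9, -0.4, 1.5]
width: 0.0235
```

>>> {"fn": "arm_command", "kwargs": {
  "motion": [
    [[0,0,1],[0,0,0],0.1],
    [[0,0,0],[0,0,0],0.1]
  ]
}}

```text
t: 12.95
eef_pos: [0.3817, 0.3063, 0.0452]
ee_rot: [3.141, 0.001, -2.782]
force: [-3.3, -2.6, 13.3]
width: 0.0234
```

Seated. I'll ease off, release and rise.

>>> {"fn": "arm_command", "kwargs": {
  "motion": [
    [[0,0,-0.8],[0,0,0],0.1],
    [[0,0,0],[0,0,0],0.4],
    [[0,0,0],[0,0,0],0.6],
    [[0,0,0],[0,0,0],0.6],
    [[0,0,0],[0,0,0],0.6],
    [[0,0,0],[0,0,0],0.6],
    [[0,0,-10],[0,0,0],0.6],
    [[0,0,-25],[0,0,0],0.6],
    [[0,0,-30],[0,0,0],0.6],
    [[0,0,-30],[0,0,0],0.6],
    [[0,0,-20],[0,0,0],0.6],
    [[0,0,-10],[0,0,0],0.6],
    [[0,0,0],[0,0,0],0.6]
  ]
}}

```text
t: 14.03
eef_pos: [0.3822, 0.307, 0.1722]
ee_rot: [3.139, 0.004, -2.782]
force: [-0.0, 0.6, -0.3]
width: 0.0523
```

```bash
python3 - <<'E'
from h import *
c=cam('wrist');im=arm.grab_frame('wrist')[:,:,::-1].copy()
hsv=cv2.cvtColor(im,cv2.COLOR_BGR2HSV);V=hsv[:,:,2].astype(int);S=hsv[:,:,1].astype(int)
print(blob(c,(S<50)&(V>120),(325,205),.018))
plan(508,406.5,165,-90)
E
```

```text
{'cen': array([379.6, 305.2]), 'rect': array([380.6, 305.8], dtype=float32), 'sides': [64.1, 63.9], 'yaw': 20.5, 'circ': array([380.7, 305.6]), 'r': 32.7}
t 14.08 pos [381.6055 306.3568 170.4597] yaw -159.4 q6 -2.29 tilt 0.12 width 52.7 | shift [-153.5   49.4    5.8] norm 161.0 turn z -69.4
```

Large gear is within about 2 mm. Next, the small gear: translate, then turn so the jaws lie along x, clear of the box on the left.

>>> {"fn": "arm_command", "kwargs": {
  "motion": [
    [[-14,4,0],[0,0,-5],0.5],
    [[-22,4,0],[0,0,-7],0.5],
    [[0,0,0],[0,0,-7],0.5],
    [[0,0,0],[0,0,-7],0.5],
    [[0,0,0],[0,0,-7],0.5],
    [[0,0,0],[0,0,-7],0.5],
    [[0,0,0],[0,0,-7],0.5],
    [[0,0,0],[0,0,-7],0.5],
    [[0,0,0],[0,0,-7],0.5],
    [[0,0,0],[0,0,-5],0.5],
    [[0,0,0],[0,0,-3],0.5],
    [[0,0,0],[0,0,0],0.5]
  ]
}}

```text
t: 15.08
eef_pos: [0.4107, 0.327, 0.168]
ee_rot: [3.14, -0.002, -1.576]
force: [0.1, 0.7, 0.3]
width: 0.0434
```

```bash
python3 - <<'E'
from h import *
plan(508,406.5,165,-90)
E
```

```text
t 15.08 pos [410.7446 327.0148 167.9613] yaw -90.3 q6 -1.05 tilt 0.17 width 43.4 | shift [-80.  -96.8   2.6] norm 126.0 turn z -0.3
```

>>> {"fn": "arm_command", "kwargs": {
  "motion": [
    [[-10,-13,0],[0,0,0],0.5],
    [[-18,-22,1],[0,0,0],0.5],
    [[-20,-24,1],[0,0,0],0.5],
    [[-18,-22,1],[0,0,0],0.5],
    [[-14,-16,0],[0,0,0],0.5],
    [[0,0,0],[0,0,0],0.5],
    [[0,0,0],[0,0,0],0.5]
  ]
}}

```text
t: 15.67
eef_pos: [0.5089, 0.4067, 0.1643]
ee_rot: [3.139, -0.003, -1.581]
force: [-0.2, -0.9, 0.1]
width: 0.044
```

```bash
python3 - <<'E'
from h import *
c=cam('wrist');im=arm.grab_frame('wrist')[:,:,::-1].copy()
hsv=cv2.cvtColor(im,cv2.COLOR_BGR2HSV);V=hsv[:,:,2].astype(int);S=hsv[:,:,1].astype(int)
b=blob(c,(S<50)&(V>120),(325,205),.012);print(b)
plan(*b['circ'],37,-90.3)
cv2.imwrite('pics/w6.png',im)
E
```

```text
{'cen': array([507.6, 405. ]), 'rect': array([507.7, 405.4], dtype=float32), 'sides': [40.2, 39.8], 'yaw': -89.5, 'circ': array([507.5, 405.6]), 'r': 20.6}
t 15.72 pos [508.3033 406.2821 164.8576] yaw -90.5 q6 -0.98 tilt 0.18 width 43.4 | shift [  0.4   0.5 127.9] norm 128.0 turn z -0.2
```

View pics/w6.png

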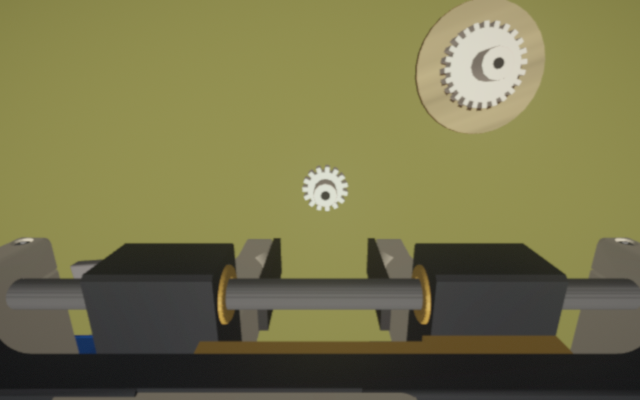

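The small gear is centred at (325,189), and the large gear sits well on its tile. I'll grasp the small gear.

>>> {"fn": "arm_command", "kwargs": {
  "motion": [
    [[0,0,20],[0,0,0],0.5],
    [[0,0,30],[0,0,0],0.5],
    [[0,0,30],[0,0,0],0.5],
    [[0,0,25],[0,0,0],0.5],
    [[0,0,15],[0,0,0],0.5],
    [[0,0,6],[0,0,0],0.5],
    [[0,0,0],[0,0,0],0.5],
    [[0,0,0],[0,0,0],0.1],
    [[0,0,0],[0,0,0],0.1],
    [[0,0,0],[0,0,0],0.1],
    [[0,0,0],[0,0,0],0.1],
    [[0,0,0],[0,0,0],0.1],
    [[0,0,0],[0,0,0],0.1],
    [[0,0,0],[0,0,0],0.1]
  ],
  "newtons": 15
}}

```text
t: 16.88
eef_pos: [0.5092, 0.4074, 0.042]
ee_rot: [-3.141, 0.001, -1.578]
force: [-0.3, 0.3, 6.0]
width: 0.0196
```

>>> {"fn": "arm_command", "kwargs": {
  "motion": [
    [[0,0,-10],[0,0,0],0.1],
    [[0,0,-20],[0,0,0],0.1],
    [[0,0,-25],[0,0,0],0.1],
    [[0,0,-25],[0,0,0],0.1],
    [[0,0,-20],[0,0,0],0.1],
    [[0,0,0],[0,0,0],0.1]
  ]
}}

```text
t: 17.38
eef_pos: [0.5107, 0.4088, 0.1466]
ee_rot: [-3.136, 0.006, -1.578]
force: [0.6, -0.5, 0.8]
width: 0.0193
```

```bash
python3 - <<'E'
from h import *
plan(459,117.5,136,-90.3)
E
```

```text
t 17.38 pos [510.7228 408.7705 146.6002] yaw -90.4 q6 -0.98 tilt 0.44 width 19.3 | shift [291.7  49.8   8.7] norm 296.0 turn z -0.1
```

>>> {"fn": "arm_command", "kwargs": {
  "motion": [
    [[12,2,0],[0,0,0],0.1],
    [[22,4,0],[0,0,0],0.1],
    [[30,5,0],[0,0,0],0.1],
    [[30,5,0],[0,0,0],0.1],
    [[30,5,0],[0,0,0],0.1],
    [[30,5,0],[0,0,0],0.1],
    [[30,5,0],[0,0,0],0.1],
    [[30,5,0],[0,0,0],0.1],
    [[30,5,0],[0,0,0],0.1],
    [[24,4,0],[0,0,0],0.1],
    [[14,3,0],[0,0,0],0.1],
    [[9,2,0],[0,0,0],0.1],
    [[0,0,0],[0,0,0],0.1],
    [[0,0,0],[0,0,0],0.1]
  ]
}}

```text
t: 18.55
eef_pos: [0.4569, 0.1164, 0.1409]
ee_rot: [-3.141, 0.0, -1.579]
force: [-0.1, 0.8, -0.1]
width: 0.0192
```

```bash
python3 - <<'E'
from h import *
plan(459,117.5,48,-90.3);print(arm.get_state()['force'])
im=arm.grab_frame('wrist')[:,:,::-1];cv2.imwrite('pics/w7.png',im)
E
```

```text
t 18.55 pos [456.9051 116.4328 140.9372] yaw -90.5 q6 -0.68 tilt 0.02 width 19.2 | shift [-1.1 -2.1 92.9] norm 93.0 turn z -0.2
[-0.0824  0.7683 -0.1133]
```

View pics/w7.png

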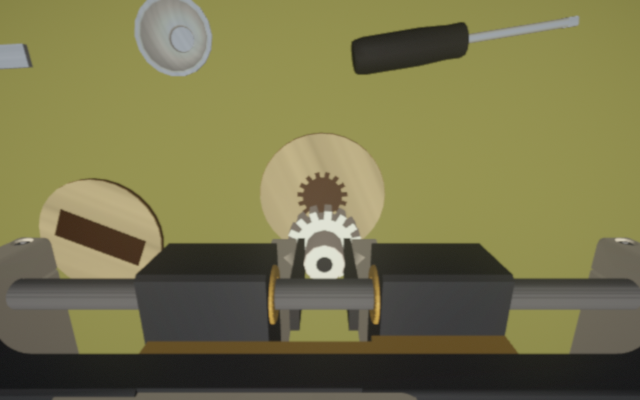

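The gear is held upright over its tile. Lowering.

>>> {"fn": "arm_command", "kwargs": {
  "motion": [
    [[-1,-2,12],[0,0,0],0.1],
    [[0,0,22],[0,0,0],0.1],
    [[0,0,24],[0,0,0],0.1],
    [[0,0,18],[0,0,0],0.1],
    [[0,0,9],[0,0,0],0.1],
    [[0,0,3],[0,0,0],0.1],
    [[0,0,0],[0,0,0],0.1]
  ]
}}

```text
t: 19.18
eef_pos: [0.4588, 0.1178, 0.0524]
ee_rot: [3.141, -0.001, -1.577]
force: [0.0, 0.0, 0.2]
width: 0.0192
```

>>> {"fn": "arm_command", "kwargs": {
  "motion": [
    [[0,0,1.5],[0,0,0],0.1],
    [[0,0,1],[0,0,0],0.1],
    [[0,0,0],[0,0,0],0.1]
  ]
}}

```text
t: 19.43
eef_pos: [0.4591, 0.1177, 0.051]
ee_rot: [-3.14, 0.001, -1.578]
force: [-0.0, -0.3, 0.1]
width: 0.0194
```

>>> {"fn": "arm_command", "kwargs": {
  "motion": [
    [[0,0,1],[0,0,0],0.1],
    [[0,0,0],[0,0,0],0.1]
  ]
}}

```text
t: 19.6
eef_pos: [0.4589, 0.1175, 0.0497]
ee_rot: [-3.141, 0.001, -1.578]
force: [-0.7, -0.8, -0.3]
width: 0.0197
```

>>> {"fn": "arm_command", "kwargs": {
  "motion": [
    [[0,0,1],[0,0,0],0.1],
    [[0,0,0.5],[0,0,0],0.1],
    [[0,0,0],[0,0,0],0.1]
  ]
}}

```text
t: 19.85
eef_pos: [0.4588, 0.1174, 0.048]
ee_rot: [-3.141, 0.0, -1.578]
force: [0.0, -0.8, 0.8]
width: 0.0193
```

>>> {"fn": "arm_command", "kwargs": {
  "motion": [
    [[0,0,0.7],[0,0,0],0.1],
    [[0,0,0],[0,0,0],0.1]
  ]
}}

```text
t: 20.02
eef_pos: [0.4588, 0.1174, 0.0479]
ee_rot: [-3.141, -0.0, -1.578]
force: [-3.9, -0.9, 11.2]
width: 0.0192
```

>>> {"fn": "arm_command", "kwargs": {
  "motion": [
    [[0,0,-0.6],[0,0,0],0.1],
    [[0,0,0],[0,0,0],0.35],
    [[0,0,0],[0,0,0],0.5],
    [[0,0,0],[0,0,0],0.5],
    [[0,0,0],[0,0,0],0.5],
    [[0,0,0],[0,0,0],0.5],
    [[0,0,-10],[0,0,0],0.5],
    [[0,0,-25],[0,0,0],0.5],
    [[0,0,-30],[0,0,0],0.5],
    [[0,0,-30],[0,0,0],0.5],
    [[0,0,-20],[0,0,0],0.5],
    [[0,0,-5],[0,0,0],0.5],
    [[0,0,0],[0,0,0],0.5]
  ]
}}

```text
t: 21.1
eef_pos: [0.4595, 0.1179, 0.1694]
ee_rot: [-3.139, 0.002, -1.578]
force: [0.6, -0.6, -0.1]
width: 0.0436
```

```bash
python3 - <<'E'
from h import *
c=cam('wrist');im=arm.grab_frame('wrist')[:,:,::-1].copy()
hsv=cv2.cvtColor(im,cv2.COLOR_BGR2HSV);V=hsv[:,:,2].astype(int);S=hsv[:,:,1].astype(int)
print(blob(c,(S<50)&(V>120),(325,205),.018))
plan(488.5,-89.5,170,-123)
E
```

```text
{'cen': array([458.6, 115. ]), 'rect': array([458.6, 115.7], dtype=float32), 'sides': [40.9, 40.5], 'yaw': 89.6, 'circ': array([458.5, 115.4]), 'r': 20.8}
t 21.15 pos [458.6946 117.5096 167.9156] yaw -90.4 q6 -0.68 tilt 0.08 width 44.2 | shift [206.8 -31.4  -2.3] norm 209.0 turn z 32.6
```

Small gear is within about 2 mm. Now the block.

>>> {"fn": "arm_command", "kwargs": {
  "motion": [
    [[13,-2,0],[0,0,0],0.6],
    [[24,-4,0],[0,0,0],0.6],
    [[30,-4,0],[0,0,0],0.6],
    [[30,-4,0],[0,0,0],0.6],
    [[30,-5,0],[0,0,0],0.6],
    [[30,-5,0],[0,0,0],0.6],
    [[28,-4,0],[0,0,0],0.6],
    [[22,-3,0],[0,0,0],0.6],
    [[0,0,0],[0,0,6],0.6],
    [[0,0,0],[0,0,7],0.6],
    [[0,0,0],[0,0,7],0.6],
    [[0,0,0],[0,0,7],0.6],
    [[0,0,0],[0,0,5.5],0.6],
    [[0,0,0],[0,0,0],0.6],
    [[0,0,0],[0,0,0],0.6]
  ]
}}

```text
t: 22.4
eef_pos: [0.4874, -0.0899, 0.1663]
ee_rot: [3.14, -0.002, -2.143]
force: [-0.2, -0.0, 0.7]
width: 0.0525
```

```bash
python3 - <<'E'
from h import *
c=cam('wrist');im=arm.grab_frame('wrist')[:,:,::-1].copy()
hsv=cv2.cvtColor(im,cv2.COLOR_BGR2HSV);S=hsv[:,:,1].astype(int)
b=blob(c,S<80,(325,205),.01);print(b)
plan(488.5,-89.5,37,-123)
cv2.imwrite('pics/w8.png',im)
E
```

```text
{'cen': array([486.2, -91.8]), 'rect': array([487.2, -90.7], dtype=float32), 'sides': [73.1, 26.3], 'yaw': 57.9, 'circ': array([486.9, -90.7]), 'r': 37.6}
t 22.45 pos [487.578  -89.9022 166.6271] yaw -122.7 q6 -0.79 tilt 0.12 width 52.9 | shift [ -1.   -0.8 129.6] norm 130.0 turn z 0.3
```

View pics/w8.png

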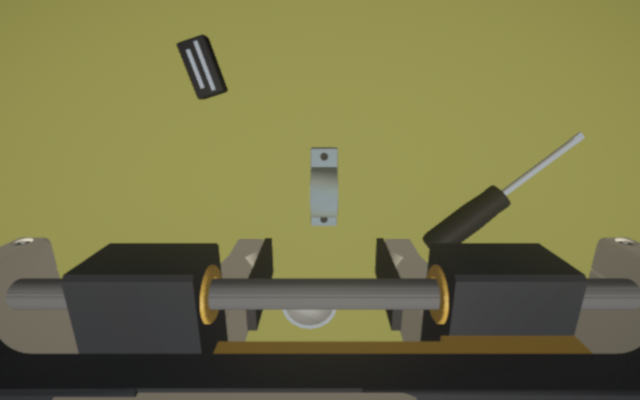

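The block is aligned at (324,187), and the screwdriver is clear of the right finger. Grasping.

>>> {"fn": "arm_command", "kwargs": {
  "motion": [
    [[0,1,20],[0,0,0],0.5],
    [[0,0,30],[0,0,0],0.5],
    [[0,0,30],[0,0,0],0.5],
    [[0,0,25],[0,0,0],0.5],
    [[0,0,16],[0,0,0],0.5],
    [[0,0,7],[0,0,0],0.5],
    [[0,0,0],[0,0,0],0.5],
    [[0,0,0],[0,0,0],0.1],
    [[0,0,0],[0,0,0],0.1],
    [[0,0,0],[0,0,0],0.1],
    [[0,0,0],[0,0,0],0.1],
    [[0,0,0],[0,0,0],0.1],
    [[0,0,0],[0,0,0],0.1],
    [[0,0,0],[0,0,0],0.1]
  ],
  "newtons": 30
}}

```text
t: 23.62
eef_pos: [0.488, -0.0892, 0.0408]
ee_rot: [-3.14, 0.001, -2.145]
force: [-0.4, 1.1, 8.1]
width: 0.0223
```

>>> {"fn": "arm_command", "kwargs": {
  "motion": [
    [[0,0,-10],[0,0,0],0.1],
    [[0,0,-20],[0,0,0],0.1],
    [[0,0,-25],[0,0,0],0.1],
    [[0,0,-25],[0,0,0],0.1],
    [[0,0,-20],[0,0,0],0.1],
    [[0,0,0],[0,0,0],0.1]
  ]
}}

```text
t: 24.12
eef_pos: [0.4895, -0.0892, 0.144]
ee_rot: [-3.136, 0.004, -2.145]
force: [0.7, -0.3, -1.4]
width: 0.0222
```

```bash
python3 - <<'E'
from h import *
plan(651.8,152.9,136,-204.3)
E
```

```text
t 24.12 pos [489.5229 -89.1635 143.9961] yaw -122.9 q6 -0.79 tilt 0.4 width 22.2 | shift [-291.3   -4.8    9.3] norm 292.0 turn z 81.4
```

>>> {"fn": "arm_command", "kwargs": {
  "motion": [
    [[-13,0,0],[0,0,0],0.1],
    [[-24,0,0],[0,0,0],0.1],
    [[-30,-1,0],[0,0,0],0.1],
    [[-30,-1,0],[0,0,0],0.1],
    [[-30,0,0],[0,0,0],0.1],
    [[-30,-1,0],[0,0,0],0.1],
    [[-30,0,0],[0,0,0],0.1],
    [[-30,-1,0],[0,0,0],0.1],
    [[-30,0,0],[0,0,0],0.1],
    [[-22,-1,0],[0,0,0],0.1],
    [[-13,0,0],[0,0,0],0.1],
    [[-9,0,0],[0,0,0],0.1],
    [[0,0,0],[0,0,0],0.1]
  ]
}}

```text
t: 25.2
eef_pos: [0.6498, 0.1534, 0.1384]
ee_rot: [3.141, -0.001, -2.145]
force: [0.5, -0.5, -1.1]
width: 0.0217
```

>>> {"fn": "arm_command", "kwargs": {
  "motion": [
    [[0,0,0],[0,0,4],0.1],
    [[0,0,0],[0,0,7],0.1],
    [[0,0,0],[0,0,7],0.1],
    [[0,0,0],[0,0,7],0.1],
    [[0,0,0],[0,0,7],0.1],
    [[0,0,0],[0,0,7],0.1],
    [[0,0,0],[0,0,7],0.1],
    [[0,0,0],[0,0,7],0.1],
    [[0,0,0],[0,0,7],0.1],
    [[0,0,0],[0,0,7],0.1],
    [[0,0,0],[0,0,7],0.1],
    [[0,0,0],[0,0,5],0.1],
    [[0,0,0],[0,0,2.4],0.1],
    [[0,0,0],[0,0,0],0.1],
    [[0,0,0],[0,0,0],0.1]
  ]
}}

```text
t: 26.45
eef_pos: [0.6491, 0.1513, 0.1397]
ee_rot: [-3.141, -0.0, 2.718]
force: [0.6, 0.5, -2.1]
width: 0.0217
```

```bash
python3 - <<'E'
from h import *
plan(651.8,152.9,47,-204.3);print(arm.get_state()['force'])
im=arm.grab_frame('wrist')[:,:,::-1];cv2.imwrite('pics/w9.png',im)
E
```

```text
t 26.45 pos [649.1174 151.3199 139.7441] yaw 155.7 q6 -2.52 tilt 0.03 width 21.7 | shift [-1.8  2.6 92.7] norm 93.0 turn z 0.0
[ 0.6428  0.4621 -2.0506]
```

View pics/w9.png

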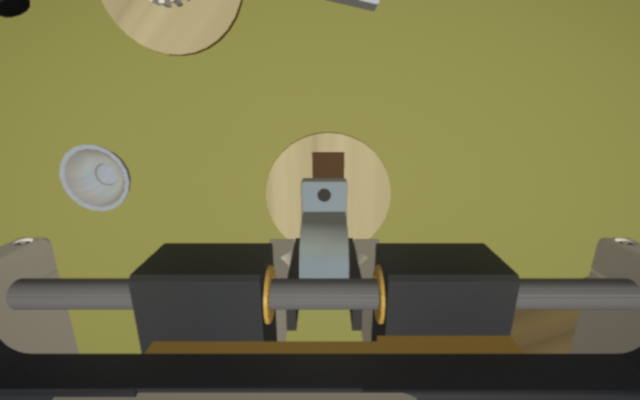

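The block is parallel to its engraved rectangle and needs a 2–3 mm shift along y. I'll shift it while lowering.

>>> {"fn": "arm_command", "kwargs": {
  "motion": [
    [[-2,2.5,12],[0,0,0],0.1],
    [[0,0,22],[0,0,0],0.1],
    [[0,0,24],[0,0,0],0.1],
    [[0,0,18],[0,0,0],0.1],
    [[0,0,9],[0,0,0],0.1],
    [[0,0,3],[0,0,0],0.1],
    [[0,0,0],[0,0,0],0.1]
  ]
}}

```text
t: 27.08
eef_pos: [0.6523, 0.1535, 0.0508]
ee_rot: [-3.14, -0.001, 2.717]
force: [0.6, 0.3, -1.6]
width: 0.0219
```

>>> {"fn": "arm_command", "kwargs": {
  "motion": [
    [[0,0,1.5],[0,0,0],0.1],
    [[0,0,1],[0,0,0],0.1],
    [[0,0,0],[0,0,0],0.1]
  ]
}}

```text
t: 27.33
eef_pos: [0.6531, 0.1539, 0.0502]
ee_rot: [3.14, 0.001, 2.717]
force: [1.1, -0.3, -1.5]
width: 0.0217
```

>>> {"fn": "arm_command", "kwargs": {
  "motion": [
    [[0,0,1],[0,0,0],0.1],
    [[0,0,0],[0,0,0],0.1]
  ]
}}

```text
t: 27.5
eef_pos: [0.6527, 0.1538, 0.0488]
ee_rot: [3.141, 0.0, 2.717]
force: [0.5, -0.5, -1.4]
width: 0.022
```

>>> {"fn": "arm_command", "kwargs": {
  "motion": [
    [[0,0,1],[0,0,0],0.1],
    [[0,0,0.5],[0,0,0],0.1],
    [[0,0,0],[0,0,0],0.1]
  ]
}}

```text
t: 27.75
eef_pos: [0.6526, 0.1537, 0.0469]
ee_rot: [3.141, 0.0, 2.717]
force: [-0.6, 0.2, -0.5]
width: 0.0216
```

>>> {"fn": "arm_command", "kwargs": {
  "motion": [
    [[0,0,0.7],[0,0,0],0.1],
    [[0,0,0],[0,0,0],0.1]
  ]
}}

```text
t: 27.92
eef_pos: [0.6526, 0.1537, 0.0469]
ee_rot: [3.141, 0.0, 2.717]
force: [-2.4, -0.5, 4.6]
width: 0.0217
```

Contact. I'll release and rise.

>>> {"fn": "arm_command", "kwargs": {
  "motion": [
    [[0,0,-0.2],[0,0,0],0.1],
    [[0,0,0],[0,0,0],0.35],
    [[0,0,0],[0,0,0],0.5],
    [[0,0,0],[0,0,0],0.5],
    [[0,0,0],[0,0,0],0.5],
    [[0,0,0],[0,0,0],0.5],
    [[0,0,-10],[0,0,0],0.5],
    [[0,0,-25],[0,0,0],0.5],
    [[0,0,-30],[0,0,0],0.5],
    [[0,0,-30],[0,0,0],0.5],
    [[0,0,-25],[0,0,0],0.5],
    [[0,0,-5],[0,0,0],0.5],
    [[0,0,0],[0,0,0],0.5]
  ]
}}

```text
t: 29.0
eef_pos: [0.6538, 0.1542, 0.1749]
ee_rot: [3.137, 0.004, 2.717]
force: [-0.6, -0.2, 0.2]
width: 0.0441
```

```bash
python3 - <<'E'
from h import *
c=cam('wrist');im=arm.grab_frame('wrist')[:,:,::-1].copy()
hsv=cv2.cvtColor(im,cv2.COLOR_BGR2HSV);S=hsv[:,:,1].astype(int)
print(blob(c,(S<60),(325,205),.016))
cv2.imwrite('pics/w10.png',im)
im=arm.grab_frame('scene')[:,:,::-1];s=cv2.resize(im[120:340,170:490],(640,440));cv2.imwrite('pics/both.png',np.vstack([cv2.resize(im[120:320,180:480],(450,300)),cv2.resize(cv2.imread('pics/w10.png'),(450,281))]))
E
```

```text
{'cen': array([650.2, 154.3]), 'rect': array([651.5, 153.7], dtype=float32), 'sides': [72.3, 25.6], 'yaw': -24.3, 'circ': array([651.1, 153.5]), 'r': 37.5}
```

View pics/both.png

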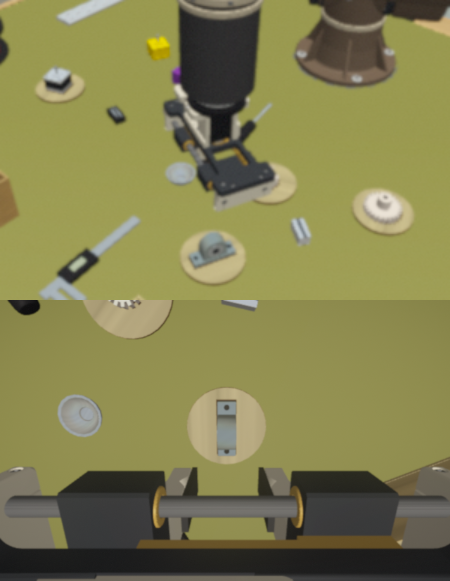

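The motor, large gear and block stand upright on their tiles, and the gripper is clear. The small gear is hidden behind the gripper here, but the check after its release placed it correctly. Handing in.

```bash
python3 -c "
from station import arm
print(arm.job_done())"
```

```text
the job is handed in; nothing more can be done
None
```

All four parts are on their own tiles, set down gently and released, and I handed the job in at about 29 s of the 99 s allowed. The hand-in gives no verdict, so these results are my own camera checks, which are good to about 2 mm.

| Part | Off centre (limit 12 mm) | Turn error (limit 15°) |
|---|---|---|
| Motor | about 1 mm | about 1° |
| Large gear | about 2 mm | any angle allowed |
| Small gear | about 2 mm | any angle allowed |
| Bearing block | about 1 mm | under 1° |

- **Method:** I found the poses in the top camera and refined each part with the wrist camera before grasping. I lowered each one until the wrist force showed contact, then opened the fingers.
- **Forces:** the highest force reading I saw was about 13 N, when seating the large gear.
- **Final view:** the motor, large gear and block stood upright, with the gripper clear. The gripper mostly hid the small gear in that picture, so its result rests on the wrist check just after its release.
- **Disagreements:** none of the checks failed or disagreed by more than about 3 mm. I left the purple and yellow look-alikes alone.

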